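Put the red stamp away in its push-latch box

TASK

Put the red-handled stamp away in the white box with the red lid. The lid is held by a push latch: press it down once and let go and it springs open; with the stamp inside, press it shut again so that it stays latched by itself. Leave the box with the blue lid latched shut.

Things in the scene. Friction and masses are not known exactly. Their poses are not given: they have to be found in the camera images.
- stamp_box: White box, fixed, red lid; 140 (its x) x 150 (y) x 85 mm high, walls and floor 5 mm, front (-x) wall 65 high; grey catch block inside, x -65..-47, y 26..62. Origin: centre of underside. Hinge along y at x=65, 80 up; lid flush with box top, press mark at x=-42, y=0. Open lid: free edge x=49, 213 up, outer face to +x, a 25 mm prong inside at y=44; lower the stamp in at x=-22, y=0.
- red_lid (a joint): Red lid's hinge angle, rad: 0 latched shut (as at the start), 1.45 open, almost upright. Lid 132 x 134 x 6 mm. Pressing the mark 10 mm down to the stop at -0.1 (about 2 N; 7 mm is the least) and letting go: it swings open in about 2 s. To shut, push the outer face from behind the free edge, to -x and down, to the stop, and let go: latched. Every full press changes the state.
- red_stamp_mid (a point): Red-handled stamp, loose, upright, 52 mm high, 60 g. Foot 44 x 30 mm, 16 mm high; round handle above it, 20 mm thick, 25 mm near the top. This point is its centre, 26 mm above the underside; z points up. Grip the handle about 10 mm above this point. A like stamp with a blue handle stands nearby and is not meant.
- blue_lid (a joint): Hinge angle of the blue lid of a second, otherwise equal box: 0 latched shut. It has the same push latch and stays shut.
There are look-alikes about, which are no part of the job. What is shaped like the part that bears red_stamp_mid but yellow is not meant.

How it is judged:
By the outcome, as a careful person would: the job done as asked, in the order asked, and still so for the second after the job is handed in, with the robot touching nothing.
It also fails if it takes over 72 s, if anything falls off the work surface, if the arm or the gripper's body presses on something with over 40 N, if the wrist force passes 120 N, or if a joint passes its speed limit or range.

ROBOT

A 6-joint arm with a two-finger parallel gripper is mounted at the origin on the work surface. World frame = base frame: x ahead of the robot, y to its left, z up, the work surface at z = 0. Lengths are in m, angles in rad, forces in N, time in s.
With the tool pointing down it reaches from about 0.3 to 0.825 m from the base axis. Payload 5.4 kg.
Tool frame: the origin (TCP) lies midway between the tips of the shut fingers; the grasp point (between the pads) lies 19 mm behind it; z points along the fingers, y is the direction in which the jaws open and shut (so a half turn about z gives the same grasp; the last joint's range is limited). The gripper opens to 92 mm and grips with 3 to 60 N. Pads are 20 mm wide; open, the fingers measure 128 mm over their backs; the gripper's body (75 mm by 189 mm) begins 69 mm behind the grasp point.
Start: joints at [-1.445, 0.158, 1.597, -0, 1.386, -0.21], TCP at [0.189, -0.543, 0.215] pointing down, gripper open.
Joint ranges: [-2.91, 2.91], [-0.94, 2.29], [0.18, 2.7], [-1.29, 4.43], [0.17, 2.64], [-3, 3]. Speed limits (rad/s): [2.57, 2.57, 3.14, 3.14, 3.14, 3.14].

INTERFACE

Orientations are given as a unit quaternion [x, y, z, w].
In Python, from rig import * gives the robot as it stands.
- The arm moves only by the tool drive_tool, never from a script. Its argument "series" is a list of rows, each a list of 2 entries, a list of its own where there are three numbers: the shift along the world's x, y, z scaled (see below), then the turn about the world's z scaled (see below). In form: [[[dx, dy, dz], turn], ...]. A call has 1 to 8 rows; each row shifts and turns the commanded pose from where the row before left it; what a row does not reach is not made up. The controller multiplies each number of a shift by 200 mm and each number of a turn by pi rad. A row lasts 1/10 s, in which the tool goes at most 50 mm and 8.59 degrees, less where a joint would pass 70% of its speed; a pose out of reach is approached as far as the arm can. A call with a number of a shift or a turn outside -1 to 1 is refused whole. A call with a gripper value outside its range is refused whole. "claw" is the closure, from -1 (fully open) to 1 (shut), set as the call begins (left out, the last holds). The fingers move at their own pace and stop on an object; the grip force is fixed at half the most. Time passes only in rows, so rows that do not move let the fingers close. It gives the time, the measured TCP pose, the force and the opening at its end, in the units of the state.
- get_obs(): the state, without advancing time (a new reading comes with each control period).
- grab_frame(name): name is "side" or "top" or "wrist"; returns a dict with "frame" (400x640x3 uint8, red, green, blue), "camera_matrix" (3x3 intrinsics, pixels), "dist_coeffs" ([k1, k2, p1, p2, k3] as OpenCV has them; the pictures are not rectified), "rvec" (rotation vector, rad) and "tvec" (3), from world to camera coordinates, as OpenCV has them; the wrist camera has in their place "hand_eye" (4x4, takes a point from camera to tool coordinates, whose origin is the TCP and whose axes are the flange's). Camera axes: x right, y down, z forward; pixel columns grow to the right and rows downward; lengths in m; the calibration is good to about 2 mm. A picture is of the moment at which its call begins: read the wrist's pose just before it. There is no depth.
- hand_in(): hands the job in, once; it reports no verdict.
Trained networks look in a picture, given as the dict that the camera call returned (one of the last four; its "shot" number tells which), for a name from the list of things; names that differ only in an ending like _2 or _b are one class to them, and where a whole thing is asked for, a point or a joint stands for the part that bears it (a point fixed in the world has none). Each returns a list of dicts, best first, with "conf" (0 to 1); they miss things now and then, are a little off and sometimes report something else, mostly with a low value. They report only what shows in the picture. A call takes as long as a camera call. They do not tell look-alikes from the thing itself.
- outline_of(picture, name): "region" (400x640 bool, what is visible of it) and "box" ([left, top, width, height] in pixels, round what is visible of it).
The state is a dict: "time": time; "joint_positions": joint angles; "dq": joint speeds; "effort": joint torques, N m; "position": TCP position; "tool_rot": TCP orientation; "force": force on the tool from outside, world axes, zero at the start; "moment": the same for the moment, N m; "width": finger opening in m.
Only numpy, scipy, OpenCV 4.12 (cv2) and the standard library are available. Lean on these libraries where they do the work, as an engineer would, in place of code of your own. Each camera call takes 0.05 s, during which the arm holds its last target.

## Working session

There is one attempt and no reset: what is moved stays moved. The work goes in short steps, Python scripts to look and compute and a tool call to move; the robot and the scene stay as the last step left them, time stands still between calls to the robot, and variables do not carry over. Pictures are saved under pics/ and viewed, and the job is handed in when it is done.

Besides the shell and the picture viewer there is one more tool, called after "Call:" as name(argument=value, ...), one argument or row to a line, values as JSON. drive_tool: Moves the arm, as the interface text tells. Shifts and turns lie within -1 to 1; 1 stands for 200 mm of shift or pi rad of turn. Its arguments: {"type":"object","properties":{"series":{"type":"array"},"claw":{"type":"number"}},"required":["series"]}

```bash
mkdir -p pics
cat > h.py <<'E'
from rig import *
import numpy as np, cv2
def save(p,n,crop=None,scale=1):
    im=cv2.cvtColor(p["frame"],cv2.COLOR_RGB2BGR)
    if crop: l,t,w,h=crop; im=im[t:t+h,l:l+w]
    if scale!=1: im=cv2.resize(im,None,fx=scale,fy=scale,interpolation=cv2.INTER_CUBIC)
    cv2.imwrite("pics/"+n,im)
E
python3 - <<'E'
from h import *
import pickle
o=get_obs();print(o)
for n in("top","side"):
    p=grab_frame(n);save(p,n+"0.png");pickle.dump(p,open(n+"0.pkl","wb"))
    print(n,p["camera_matrix"],p["dist_coeffs"],p["rvec"],p["tvec"])
    for k in("stamp_box","red_lid","red_stamp_mid","blue_lid"):
        for r in outline_of(p,k): print(k,r["box"],round(r["conf"],2))
E
```

```text
{'time': 0.0, 'joint_positions': array([-1.44506961e+00,  1.59033071e-01,  1.59819936e+00, -3.50887050e-05,
        1.38619359e+00, -2.10066762e-01]), 'dq': array([ 7.45645919e-05, -1.06384670e-04,  6.05631018e-04, -9.21380065e-04,
       -3.36772924e-04,  8.47569888e-04]), 'effort': array([-8.34451530e-04, -3.85575056e+01, -3.22111702e+01,  6.99993339e-02,
        3.78914131e-02, -1.49543275e-04]), 'position': array([ 0.18938173, -0.5422673 ,  0.21364436]), 'tool_rot': array([ 9.85937466e-01,  1.67112155e-01,  2.14171826e-05, -9.16596575e-04]), 'force': array([-1.30288733,  0.2693715 ,  0.50625641]), 'moment': array([ 0.00327568,  0.02458643, -0.01757306]), 'width': 0.09181091259085043}
top [[404.01402653   0.         322.33529107]
 [  0.         404.01402653 199.8194378 ]
 [  0.           0.           1.        ]] [-0.09449294  0.          0.          0.          0.        ] [ 2.14238454 -2.17064458  0.10800655] [0.01726995 0.54892764 0.88913707]
stamp_box [384.3, 140.6, 85.0, 81.9] 0.73
red_lid [392.6, 143.5, 73.5, 73.8] 0.84
red_stamp_mid [301.8, 222.8, 19.7, 17.9] 0.65
red_stamp_mid [287.2, 264.2, 19.2, 16.1] 0.59
red_stamp_mid [345.5, 233.6, 17.5, 13.8] 0.5
blue_lid [168.8, 157.4, 74.8, 72.8] 0.73
side [[382.7226332    0.         307.93412482]
 [  0.         382.7226332  200.88488071]
 [  0.           0.           1.        ]] [-0.00337725  0.          0.          0.          0.        ] [ 2.10724735 -0.46557583  0.26830538] [-0.47917556  0.20123492  0.58130266]
stamp_box [335.1, 233.2, 137.6, 133.6] 0.79
red_lid [341.8, 239.3, 125.6, 80.8] 0.82
red_stamp_mid [274.3, 246.4, 22.7, 32.5] 0.97
red_stamp_mid [216.4, 214.8, 26.0, 30.2] 0.79
red_stamp_mid [263.1, 213.9, 25.7, 27.5] 0.56
blue_lid [245.5, 134.2, 61.0, 31.8] 0.56
```

View pics/top0.png

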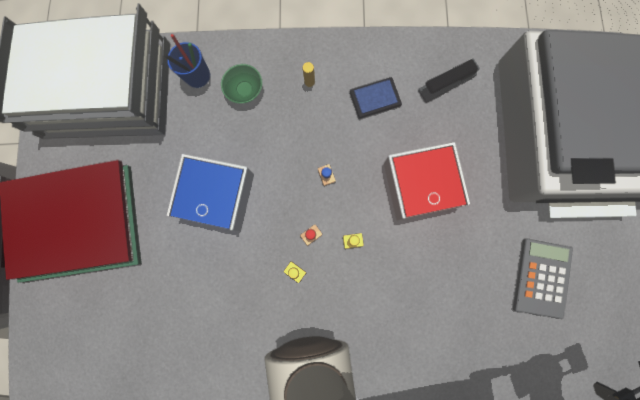

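View pics/side0.png

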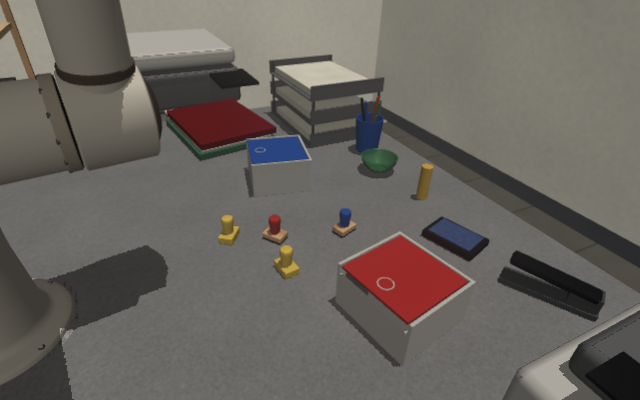

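Run:
```python
import pickle,cv2,numpy as np
a=cv2.cvtColor(pickle.load(open("top0.pkl","rb"))["frame"],cv2.COLOR_RGB2BGR)
b=cv2.cvtColor(pickle.load(open("side0.pkl","rb"))["frame"],cv2.COLOR_RGB2BGR)
cv2.imwrite("pics/c1.png",cv2.resize(a[210:290,270:380],None,fx=7,fy=7,interpolation=cv2.INTER_CUBIC))
cv2.imwrite("pics/c2.png",cv2.resize(a[125:235,370:480],None,fx=5.4,fy=5.4,interpolation=cv2.INTER_CUBIC))
cv2.imwrite("pics/c3.png",cv2.resize(b[200:380,200:480],None,fx=2.8,fy=2.8,interpolation=cv2.INTER_CUBIC))
```

```text
(no output)
```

View pics/c1.png

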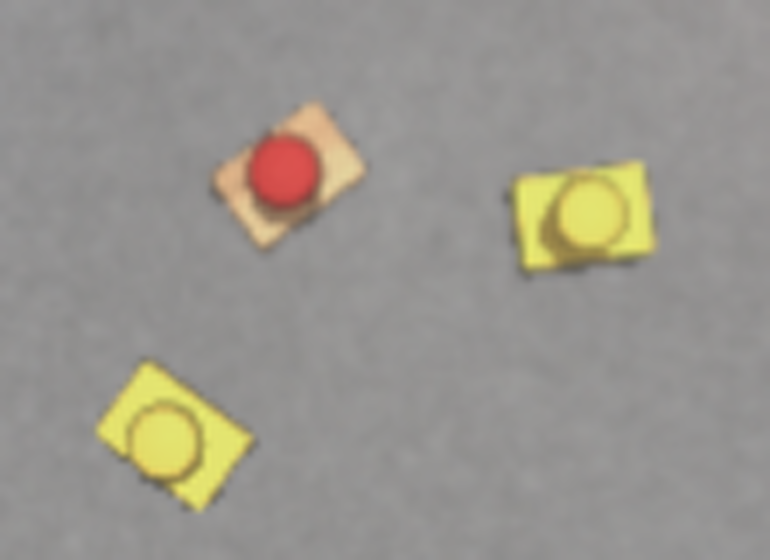

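View pics/c2.png

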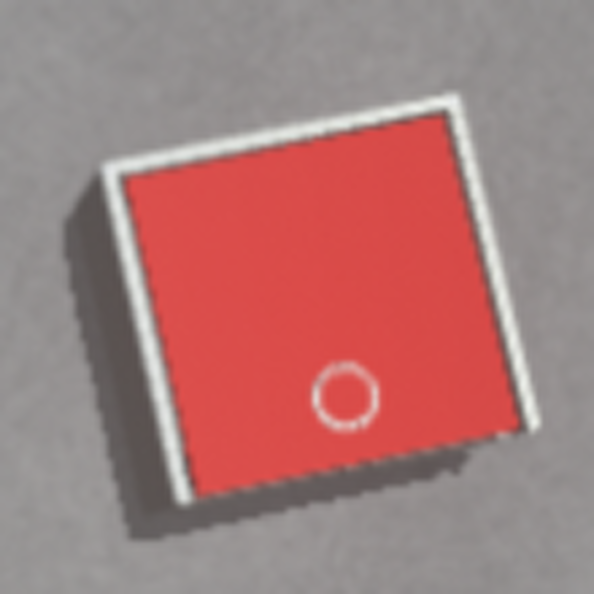

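View pics/c3.png

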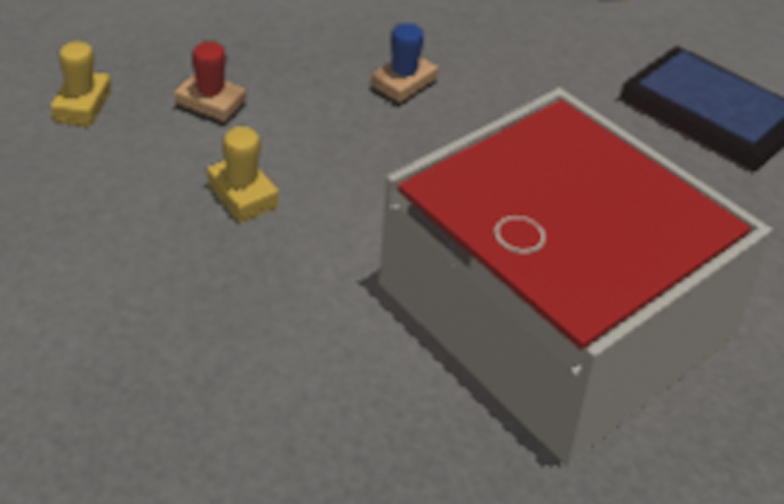

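Candidates in the top view: red-handled stamp (311,235), blue-handled (326,174), yellow (353,241) and (294,272). The close crop shows a wooden foot and red handle at (311,235), so I choose that one. The red-lid box is at (428,181) with its mark at (434,198), and the blue-lid box is at (207,193).

```bash
cat >> h.py <<'E'
def proj(p,X):
    return cv2.projectPoints(np.asarray(X,float).reshape(-1,3),np.asarray(p["rvec"]),np.asarray(p["tvec"]),p["camera_matrix"],np.asarray(p["dist_coeffs"]))[0].reshape(-1,2)
def ray(p,uv,z):
    n=cv2.undistortPoints(np.array([[uv]],float),p["camera_matrix"],np.asarray(p["dist_coeffs"]))[0,0]
    R=cv2.Rodrigues(np.asarray(p["rvec"]))[0]; t=np.asarray(p["tvec"]).ravel()
    c=-R.T@t; d=R.T@np.array([*n,1]); return c+d*(z-c[2])/d[2]
E
python3 - <<'E'
from h import *
import pickle
from scipy.optimize import least_squares
T=pickle.load(open("top0.pkl","rb"));S=pickle.load(open("side0.pkl","rb"))
cT=lambda a,s,o:(np.array(a,float)+.5)/s-.5+o
tb=cT([(104,163),(459,95),(541,430),(181,505),(346,397)],5.4,(370,125))
sb=cT([(559,90),(771,230),(592,352),(387,180),(520,234)],2.8,(200,200))
M=np.array([[70,75,85],[70,-75,85],[-70,-75,85],[-70,75,85],[-42,0,85]])/1000
def W(q):
    c,s=np.cos(q[2]),np.sin(q[2]);return np.c_[q[0]+c*M[:,0]-s*M[:,1],q[1]+s*M[:,0]+c*M[:,1],M[:,2]]
for nm,f in(("both",lambda q:np.r_[proj(T,W(q))-tb,proj(S,W(q))-sb].ravel()),("top",lambda q:(proj(T,W(q))-tb).ravel()),("side",lambda q:(proj(S,W(q))-sb).ravel())):
    r=least_squares(f,[.5,-.25,0.2]);print(nm,r.x.round(4),np.abs(r.fun).max());
    if nm=="both":q=r.x;print(r.fun.round(1))
# stamp
foot=cT([(315,103),(365,170),(265,250),(213,182)],7,(270,210))
F=np.array([ray(T,u,.008) for u in foot]);print("foot",F.mean(0).round(4))
d=F[0]-F[3]+F[1]-F[2];print("long axis yaw",np.degrees(np.arctan2(d[1],d[0])),np.linalg.norm(d)/2)
print("handle top", ray(T,cT((284,172),7,(270,210)),.05))
print("side foot proj check",proj(S,[[*F.mean(0)[:2],.052]]),"c3 top at",cT((209,52),2.8,(200,200)))
for u in [(326,174),(353,241),(294,272)]:print(u,ray(T,u,.04).round(3))
E
```

```text
both [ 0.5858 -0.2216  0.1876] 2.285386827170612
[-0.8 -0.5 -0.3 -1.  -0.2 -0.9 -0.8 -0.8 -0.4 -0.6 -0.3 -0.2  0.   0.6
  0.1  2.3 -0.8 -0.7 -0.8  1. ]
top [ 0.5842 -0.2227  0.1858] 0.36607278988651615
side [ 0.5873 -0.2205  0.1881] 1.347030791439522
foot [0.4707 0.0378 0.008 ]
long axis yaw -52.50772333138982 0.042464797870546724
handle top [0.47090818 0.03775616 0.05      ]
side foot proj check [[272.82884368 217.9471684 ]] c3 top at [274.32142857 218.25      ]
(326, 174) [0.607 0.001 0.04 ]
(353, 241) [ 0.455 -0.057  0.04 ]
(294, 272) [0.388 0.075 0.04 ]
```

Call:
drive_tool(
  series=[
    [[0.16, 0.14, 0], 0],
    [[0.16, 0.14, 0], 0],
    [[0.16, 0.14, 0], 0],
    [[0.16, 0.14, 0], 0],
    [[0.16, 0.14, 0], 0],
    [[0.16, 0.14, 0], 0],
    [[0.16, 0.14, 0], 0],
    [[0.16, 0.14, 0], 0],
  ],
  claw=1,
)

```text
time: 1.3
position: [0.4466, -0.3176, 0.2148]
tool_rot: [0.986, 0.167, 0.0, 0.0]
force: [-0.0, -1.3, 0.5]
width: 0.0303
```

Call:
drive_tool(
  series=[
    [[0.16, 0.14, 0], 0],
    [[0.16, 0.14, 0], 0],
    [[0.15, 0.14, -0.1], 0],
    [[0, 0, -0.2], 0],
    [[0, 0, 0], 0],
    [[0, 0, 0], 0],
  ],
)

```text
time: 1.9
position: [0.5388, -0.2348, 0.1545]
tool_rot: [0.986, 0.167, -0.001, -0.001]
force: [0.2, 0.4, 0.2]
width: 0.0003
```

Call:
drive_tool(
  series=[
    [[0.028, 0.027, -0.1], 0],
    [[0, 0, -0.15], 0],
    [[0, 0, -0.05], 0],
    [[0, 0, 0], 0],
    [[0, 0, 0], 0],
  ],
)

```text
time: 2.4
position: [0.5458, -0.2307, 0.0967]
tool_rot: [0.986, 0.167, 0.001, 0.001]
force: [0.5, -0.0, -0.5]
width: 0.0005
```

Run:
```python
from h import *
o=get_obs();print(o["position"],o["force"])
p=grab_frame("side");save(p,"s1.png",(300,150,200,200),3)
```

```text
[ 0.5458287  -0.23067602  0.09666077] [ 0.4752567  -0.03737274 -0.45516773]
```

View pics/s1.png

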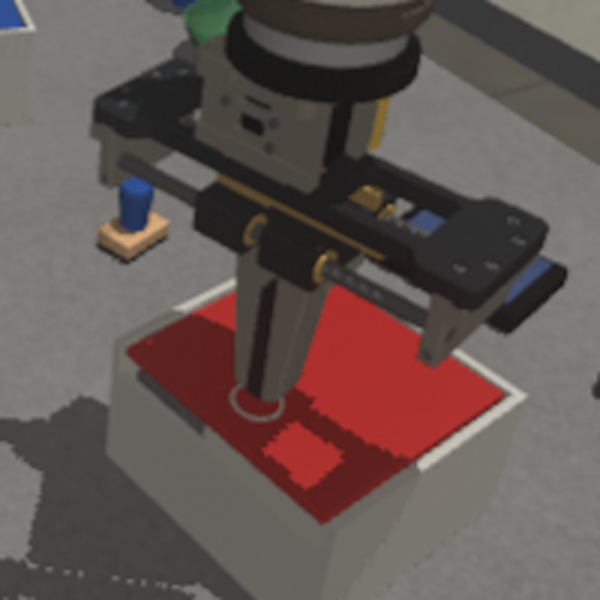

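The picture shows the closed fingers just above the mark (about (257,395) in the crop). I'm pressing now.

Call:
drive_tool(
  series=[
    [[-0.006, 0.006, -0.04], 0],
    [[0, 0, -0.03], 0],
    [[0, 0, -0.02], 0],
    [[0, 0, -0.01], 0],
    [[0, 0, 0], 0],
  ],
)

```text
time: 2.95
position: [0.5443, -0.2286, 0.0754]
tool_rot: [0.986, 0.167, 0.0, 0.0]
force: [-0.4, -0.1, 4.8]
width: 0.0005
```

Call:
drive_tool(
  series=[
    [[-0.02, 0, 0.2], 0],
    [[-0.1, 0.05, 0.2], 0],
    [[-0.1, 0.15, 0.15], 0],
    [[-0.1, 0.2, 0], 0],
    [[0, 0.2, 0], 0],
    [[0, 0.2, 0], 0],
    [[0, 0.2, 0], 0],
    [[0, 0.2, 0], 0],
  ],
)

```text
time: 3.75
position: [0.479, 0.0135, 0.1842]
tool_rot: [0.986, 0.167, -0.001, -0.0]
force: [0.8, -0.1, -0.8]
width: 0.0003
```

Call:
drive_tool(
  series=[
    [[0, 0.13, 0], 0],
    [[0, 0, 0], 0],
    [[0, 0, 0], 0],
    [[0, 0, 0], 0],
    [[0, 0, 0], 0],
  ],
  claw=-0.5,
)

```text
time: 4.25
position: [0.4799, 0.0367, 0.1845]
tool_rot: [0.986, 0.166, -0.0, 0.0]
force: [-1.4, 0.1, 0.3]
width: 0.0383
```

Run:
```python
from h import *
o=get_obs();print(o["position"],o["width"])
p=grab_frame("side");save(p,"s2.png")
o=get_obs();print(o["position"],o["tool_rot"])
p=grab_frame("wrist");save(p,"w2.png")
print(p["hand_eye"])
for r in outline_of(p,"red_stamp_mid"): print(r["box"],r["conf"])
import pickle;pickle.dump((o,p),open("w2.pkl","wb"))
```

```text
[0.47986793 0.03666782 0.18447328] 0.0382918475044329
[0.47989054 0.03670467 0.1845098 ] [ 9.86078762e-01  1.66278849e-01 -1.38140349e-04  3.39365970e-05]
[[-9.10981130e-04 -9.68455655e-01 -2.49184298e-01  6.97977080e-02]
 [ 9.99999082e-01 -6.32349798e-04 -1.19821979e-03 -1.22224298e-04]
 [ 1.00285109e-03 -2.49185161e-01  9.68455342e-01 -1.72004411e-01]
 [ 0.00000000e+00  0.00000000e+00  0.00000000e+00  1.00000000e+00]]
[247.4, 219.0, 25.4, 21.5] 0.77
[363.0, 210.4, 39.5, 30.3] 0.62
[295.2, 171.9, 37.2, 33.7] 0.61
```

View pics/s2.png

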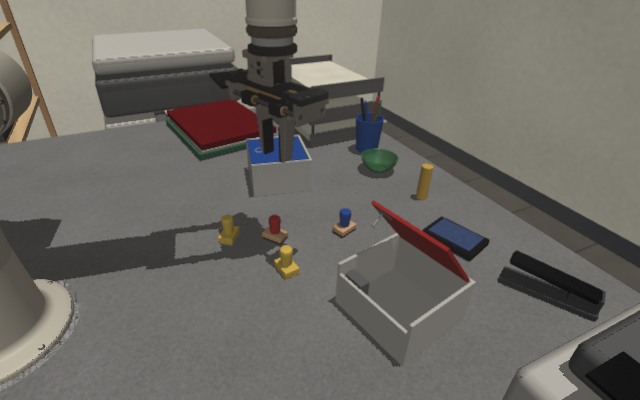

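View pics/w2.png

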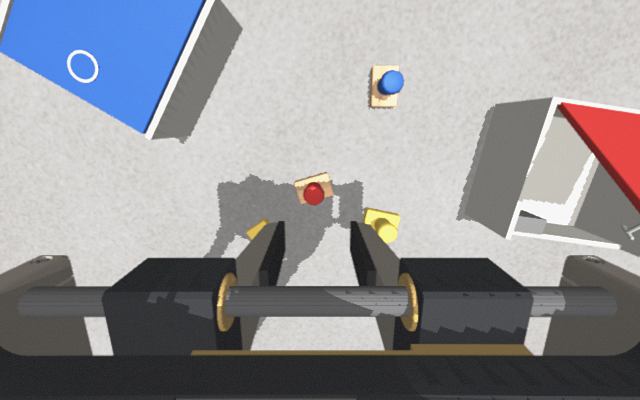

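The side view shows the red lid swinging open and the blue lid shut. The wrist view shows the red stamp at (314,190) and yellow neighbours at (258,229) and (382,225).

Run:
```python
from h import *
import pickle
from scipy.spatial.transform import Rotation as Ro
o,p=pickle.load(open("w2.pkl","rb"))
f=p["frame"].astype(int);m=(f[...,0]>130)&(f[...,1]<80)&(f[...,2]<80);m[:,500:]=0
ys,xs=np.nonzero(m[150:250,280:350]);uv=((xs.min()+xs.max())/2+280,(ys.min()+ys.max())/2+150);print(uv,len(xs))
R=Ro.from_quat(o["tool_rot"]).as_matrix()
n=cv2.undistortPoints(np.array([[uv]],float),p["camera_matrix"],np.asarray(p["dist_coeffs"]))[0,0]
H=p["hand_eye"];c=R@H[:3,3]+o["position"];d=R@H[:3,:3]@np.array([*n,1])
for z in(.04,.05):print((c+d*(z-c[2])/d[2]).round(4))
```

```text
(np.float64(313.5), np.float64(193.0)) 308
[0.4712 0.0387 0.04  ]
[0.4735 0.0393 0.05  ]
```

Call:
drive_tool(
  series=[
    [[-0.042, 0.008, 0], 0],
    [[0, 0, -0.15], 0],
    [[0, 0, -0.2], 0],
    [[0, 0, -0.2], 0],
    [[0, 0, -0.2], 0],
    [[0, 0, -0.05], 0],
    [[0, 0, 0], 0],
    [[0, 0, 0], 0],
  ],
)

```text
time: 5.2
position: [0.4729, 0.0391, 0.0264]
tool_rot: [0.986, 0.167, 0.001, 0.0]
force: [-0.0, -1.2, 0.7]
width: 0.069
```

Call:
drive_tool(
  series=[
    [[-0.006, 0, -0.035], 0],
    [[0, 0, 0], 0],
  ],
)

```text
time: 5.4
position: [0.4708, 0.0392, 0.0184]
tool_rot: [0.986, 0.167, 0.001, 0.0]
force: [-0.9, 0.4, 0.4]
width: 0.069
```

Call:
drive_tool(
  series=[
    [[0, 0, 0], 0],
    [[0, 0, 0], 0],
    [[0, 0, 0], 0],
    [[0, 0, 0], 0],
    [[0, 0, 0], 0],
    [[0, 0, 0], 0],
  ],
  claw=1,
)

```text
time: 6.0
position: [0.4703, 0.0392, 0.0177]
tool_rot: [0.986, 0.167, 0.0, 0.0]
force: [-0.3, -0.2, -0.5]
width: 0.0231
```

Call:
drive_tool(
  series=[
    [[0, 0, 0], 0],
    [[0, 0, 0.1], 0],
    [[0, 0, 0.2], 0],
    [[0, 0, 0.2], 0],
    [[0, 0, 0], 0],
  ],
)

```text
time: 6.5
position: [0.4745, 0.0387, 0.1233]
tool_rot: [0.986, 0.167, 0.005, 0.002]
force: [1.4, 0.6, -0.5]
width: 0.0229
```

Run:
```python
from h import *
o=get_obs();print(o["position"],o["width"],o["force"])
p=grab_frame("side");save(p,"s3.png")
```

```text
[0.47450661 0.03870342 0.12327712] 0.022898701003087947 [ 1.41605447  0.59964407 -0.46797603]
```

View pics/s3.png

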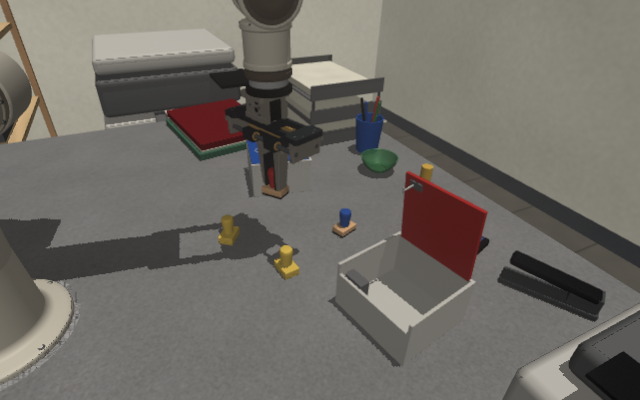

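Stamp is gripped (width 23 mm, foot visible below the fingers) and the red lid is fully open. The wrist camera sits on the +x side of the gripper, where the open lid is, so I'm checking joint 6 for a half turn.

Run:
```python
from h import *
from scipy.spatial.transform import Rotation as Ro
o=get_obs();print(o["joint_positions"].round(3),Ro.from_quat(o["tool_rot"]).as_matrix().round(3))
```

```text
[-0.173 -0.014  1.974  0.     1.175  1.062] [[ 0.944  0.33   0.006]
 [ 0.33  -0.944 -0.001]
 [ 0.006  0.003 -1.   ]]
```

Call:
drive_tool(
  series=[
    [[0, 0, 0.1], 0.0475],
    [[0, 0, 0.1], 0.0475],
    [[0, 0, 0.1], 0.0475],
    [[0, 0, 0], 0.0475],
    [[0, 0, 0], 0.0475],
    [[0, 0, 0], 0.0475],
    [[0, 0, 0], 0.0475],
    [[0, 0, 0], 0.0475],
  ],
)

```text
time: 7.35
position: [0.469, 0.0396, 0.1753]
tool_rot: [0.719, 0.695, -0.001, -0.002]
force: [0.6, -0.9, -1.0]
width: 0.023
```

Call:
drive_tool(
  series=[
    [[0, 0, 0], 0.0475],
    [[0, 0, 0], 0.0475],
    [[0, 0, 0], 0.0475],
    [[0, 0, 0], 0.0475],
    [[0, -0.1, 0], 0.0475],
    [[0, -0.1, 0], 0.0475],
    [[0, -0.1, 0], 0.0475],
    [[0, -0.1, 0], 0.0475],
  ],
)

```text
time: 8.15
position: [0.469, -0.0409, 0.1753]
tool_rot: [0.204, 0.979, 0.0, -0.002]
force: [0.2, -1.6, -1.3]
width: 0.0228
```

Call:
drive_tool(
  series=[
    [[0.02, -0.1, 0], 0.0475],
    [[0.05, -0.1, 0], 0.0475],
    [[0.05, -0.1, 0], 0.0475],
    [[0.05, -0.1, 0], 0.0475],
    [[0, 0, 0], 0],
    [[0, 0, 0], 0],
    [[0, 0, 0], 0],
  ],
)

```text
time: 8.85
position: [0.5034, -0.1195, 0.1765]
tool_rot: [-0.088, 0.996, 0.001, -0.001]
force: [-0.1, 1.1, -0.4]
width: 0.0227
```

Run:
```python
from h import *
from scipy.spatial.transform import Rotation as Ro
o=get_obs();print(o["joint_positions"].round(3),o["position"],o["width"],Ro.from_quat(o["tool_rot"]).as_matrix().round(3))
p=grab_frame("side");save(p,"s4.png")
```

```text
[-0.467  0.043  1.798  0.     1.303 -2.215] [ 0.50337696 -0.11954518  0.17651434] 0.022681028659982866 [[-0.984 -0.176 -0.002]
 [-0.176  0.984  0.001]
 [ 0.002  0.002 -1.   ]]
```

View pics/s4.png

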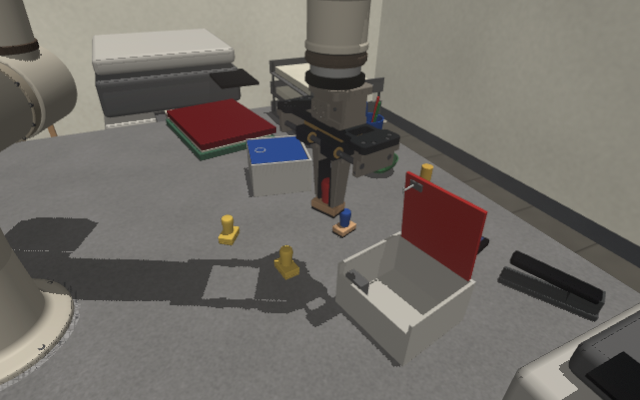

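Call:
drive_tool(
  series=[
    [[0.07, -0.13, 0], 0],
    [[0.07, -0.13, 0], 0],
    [[0.08, -0.13, 0], 0],
    [[0.08, -0.13, 0], 0.002],
    [[0, -0.01, 0], 0],
    [[0, 0, 0], 0],
    [[0, 0, 0], 0],
  ],
)

```text
time: 9.6
position: [0.5637, -0.2253, 0.1774]
tool_rot: [-0.093, 0.996, 0.0, -0.0]
force: [0.2, 1.2, -0.1]
width: 0.0226
```

Run:
```python
from h import *
o=get_obs();print(o["position"],o["width"],o["tool_rot"])
p=grab_frame("side");save(p,"s5.png",(300,60,250,310),1.9)
p=grab_frame("top");save(p,"t5.png",(330,80,200,180),3)
```

```text
[ 0.56374719 -0.2252863   0.1774344 ] 0.022600694273209418 [-9.25634801e-02  9.95706642e-01  4.42454248e-04 -2.97606843e-04]
```

View pics/s5.png

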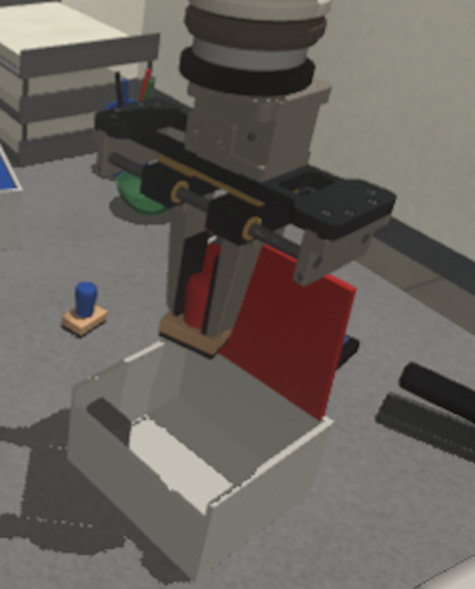

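View pics/t5.png

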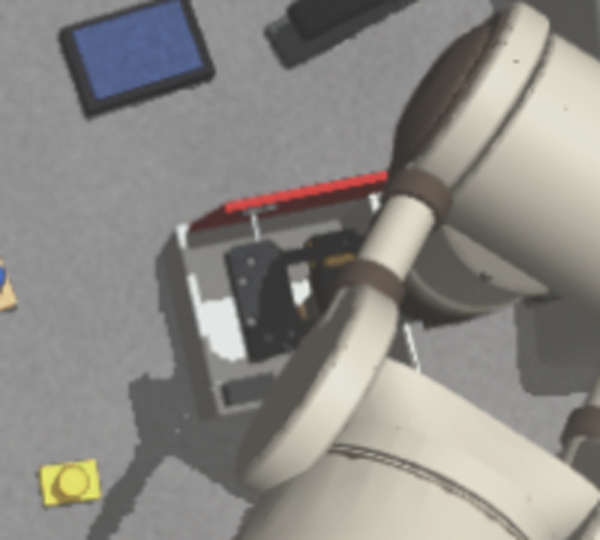

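The stamp hangs over the box opening, with the gripper clear of the lid and prong. I'm lowering it.

Call:
drive_tool(
  series=[
    [[0, 0, -0.12], 0],
    [[0, 0, -0.12], 0],
    [[0, 0, -0.12], 0],
    [[0, 0, -0.12], 0],
    [[0, 0, 0], 0],
  ],
)

```text
time: 10.2
position: [0.5615, -0.2242, 0.078]
tool_rot: [-0.093, 0.996, 0.002, -0.003]
force: [-0.1, -0.8, -0.5]
width: 0.0227
```

Call:
drive_tool(
  series=[
    [[0, 0, -0.1], 0],
    [[0, 0, -0.1], 0],
    [[0, 0, -0.04], 0],
    [[0, 0, 0], 0],
    [[0, 0, 0], 0],
  ],
)

```text
time: 10.7
position: [0.565, -0.227, 0.035]
tool_rot: [-0.092, 0.996, -0.001, 0.001]
force: [-0.1, -0.1, -1.3]
width: 0.0224
```

Call:
drive_tool(
  series=[
    [[0, 0, -0.03], 0],
    [[0, 0, -0.02], 0],
    [[0, 0, 0], 0],
    [[0, 0, 0], 0],
  ],
)

```text
time: 11.1
position: [0.5642, -0.2267, 0.0236]
tool_rot: [-0.092, 0.996, 0.0, -0.0]
force: [0.8, -0.6, -0.3]
width: 0.0229
```

Run:
```python
from h import *
o=get_obs();print(o["position"],o["width"],o["force"])
p=grab_frame("side");save(p,"s6.png",(300,60,250,310),1.9)
```

```text
[ 0.56418178 -0.22667368  0.02356688] 0.022894806870983313 [ 0.80283187 -0.6275277  -0.28426774]
```

View pics/s6.png

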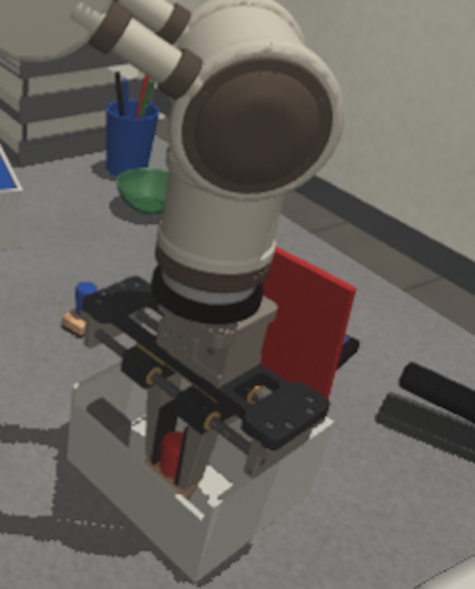

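Call:
drive_tool(
  series=[
    [[0, 0, -0.006], 0],
    [[0, 0, 0], 0],
    [[0, 0, 0], 0],
  ],
)

```text
time: 11.45
position: [0.5644, -0.2268, 0.0226]
tool_rot: [-0.092, 0.996, -0.0, 0.0]
force: [-0.4, -0.3, -0.1]
width: 0.0227
```

Call:
drive_tool(
  series=[
    [[0, 0, 0], 0],
    [[0, 0, 0], 0],
    [[0, 0, 0], 0],
    [[0, 0, 0], 0],
  ],
  claw=-0.1,
)

```text
time: 11.85
position: [0.5642, -0.2266, 0.0224]
tool_rot: [-0.092, 0.996, 0.0, -0.0]
force: [0.2, -0.3, -0.0]
width: 0.0503
```

Call:
drive_tool(
  series=[
    [[0, 0, 0.1], 0],
    [[0, 0, 0.12], 0],
    [[0, 0, 0.2], 0],
    [[0, 0, 0.2], 0],
    [[0, 0, 0.2], 0],
    [[0, 0, 0], 0],
  ],
)

```text
time: 12.45
position: [0.5677, -0.2288, 0.1939]
tool_rot: [-0.092, 0.996, -0.004, 0.005]
force: [0.7, -0.5, 0.4]
width: 0.0507
```

Run:
```python
from h import *
o=get_obs();print(o["position"],o["width"],o["joint_positions"])
p=grab_frame("side");save(p,"s7.png",(300,60,250,310),1.9)
p=grab_frame("wrist");save(p,"w7.png")
```

```text
[ 0.56767252 -0.22883159  0.19391079] 0.050677976410626054 [-5.80330981e-01  2.57969828e-01  1.52301346e+00 -3.91171616e-05
  1.34787725e+00 -2.33625375e+00]
```

View pics/s7.png

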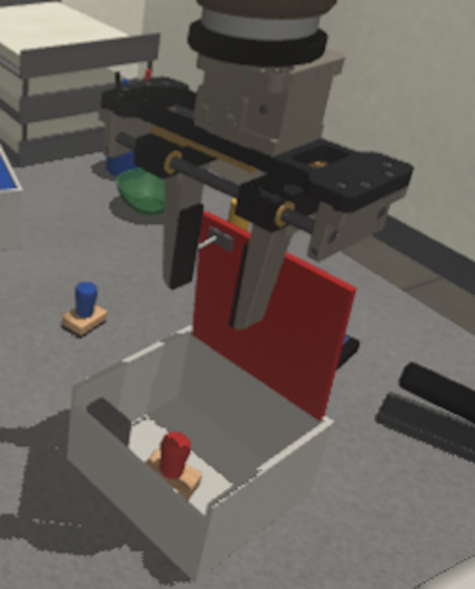

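View pics/w7.png

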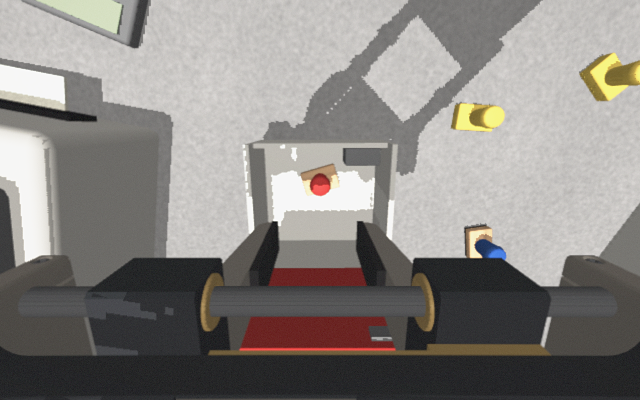

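Stamp stands upright in the box, clear of the catch block. Next I go over the lid to its rear side.

Call:
drive_tool(
  series=[
    [[0, 0, 0.2], 0],
    [[0, 0, 0.2], 0],
    [[0, 0, 0.05], 0],
    [[0.14, 0.028, 0], 0],
    [[0.14, 0.028, 0], 0],
    [[0.14, 0.028, 0], 0],
    [[0.14, 0.03, 0], 0],
    [[0, 0, 0], 0],
  ],
  claw=1,
)

```text
time: 13.35
position: [0.6773, -0.2022, 0.2715]
tool_rot: [-0.093, 0.996, 0.002, -0.002]
force: [-0.7, -1.0, -1.0]
width: 0.0006
```

Call:
drive_tool(
  series=[
    [[0, 0, 0], 0],
    [[0, 0, 0], 0],
  ],
)

```text
time: 13.55
position: [0.6752, -0.204, 0.2752]
tool_rot: [-0.092, 0.996, 0.0, -0.001]
force: [0.0, 0.1, 1.0]
width: 0.0004
```

```bash
cat > loc.py <<'E'
from h import *
def local():
    o=get_obs();c,s=np.cos(.1876),np.sin(.1876);d=o["position"]-[.5858,-.2216,0]
    print("local mm",(1000*np.array([c*d[0]+s*d[1],-s*d[0]+c*d[1],d[2]])).round(1),"F",o["force"].round(1),"t",o["time"],o["position"].round(4))
E
python3 - <<'E'
from loc import *
local()
p=grab_frame("side");save(p,"s8.png",(300,10,250,310),1.9)
E
```

```text
local mm [ 91.1   0.6 275.2] F [0.  0.1 1. ] t 13.55 [ 0.6752 -0.204   0.2752]
```

View pics/s8.png

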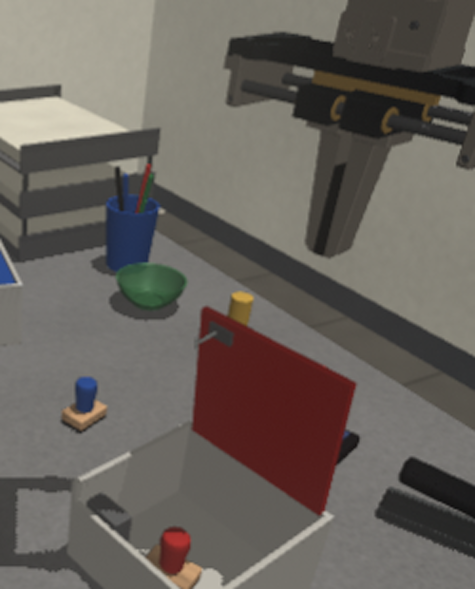

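Run:
```python
import numpy as np
c,s=np.cos(.1876),np.sin(.1876)
th=np.r_[np.arange(1.45,0.0,-.12),0.03]
P=np.c_[65-115*np.cos(th)+5*np.sin(th)+10,80+115*np.sin(th)+5*np.cos(th)]
pts=np.r_[[[91,275.2],[91,196]],P]
for t,(a,b),d in zip(np.r_[0,0,th],pts,np.r_[[[0,0]],np.diff(pts,axis=0)]): print(round(t,2),round(a),round(b),"row",(d[0]*c/200).round(3),(d[0]*s/200).round(3),(d[1]/200).round(3))
```

```text
0.0 91 275 row 0.0 0.0 0.0
0.0 91 196 row 0.0 0.0 -0.396
1.45 66 195 row -0.122 -0.023 -0.006
1.33 52 193 row -0.067 -0.013 -0.009
1.21 39 189 row -0.066 -0.012 -0.018
1.09 26 184 row -0.063 -0.012 -0.025
0.97 14 178 row -0.06 -0.011 -0.033
0.85 3 170 row -0.055 -0.01 -0.04
0.73 -7 160 row -0.05 -0.01 -0.046
0.61 -16 150 row -0.044 -0.008 -0.052
0.49 -24 139 row -0.038 -0.007 -0.057
0.37 -30 126 row -0.031 -0.006 -0.061
0.25 -35 113 row -0.023 -0.004 -0.065
0.13 -38 100 row -0.016 -0.003 -0.067
0.01 -40 86 row -0.008 -0.001 -0.069
0.03 -40 88 row 0.001 0.0 0.011
```

Call:
drive_tool(
  series=[
    [[0, 0, -0.2], 0],
    [[0, 0, -0.2], 0],
    [[0, 0, 0], 0],
    [[0, 0, 0], 0],
    [[0, 0, 0], 0],
  ],
)

```text
time: 14.1
position: [0.6774, -0.2047, 0.1999]
tool_rot: [-0.092, 0.996, -0.001, 0.002]
force: [1.1, 0.2, 1.1]
width: 0.0008
```

Call:
drive_tool(
  series=[
    [[-0.06, -0.012, 0], 0],
    [[-0.06, -0.012, 0], 0],
    [[-0.067, -0.013, -0.009], 0],
    [[-0.066, -0.012, -0.018], 0],
    [[0, 0, 0], 0],
    [[0, 0, 0], 0],
  ],
)

```text
time: 14.7
position: [0.6271, -0.2144, 0.1939]
tool_rot: [-0.092, 0.996, -0.001, 0.002]
force: [2.0, -0.1, 2.2]
width: 0.0001
```

Run:
```python
from loc import *
local()
p=grab_frame("side");save(p,"s9.png",(300,60,250,310),1.9)
```

```text
local mm [ 41.9  -0.6 193.9] F [ 2.  -0.1  2.2] t 14.7 [ 0.6271 -0.2144  0.1939]
```

View pics/s9.png

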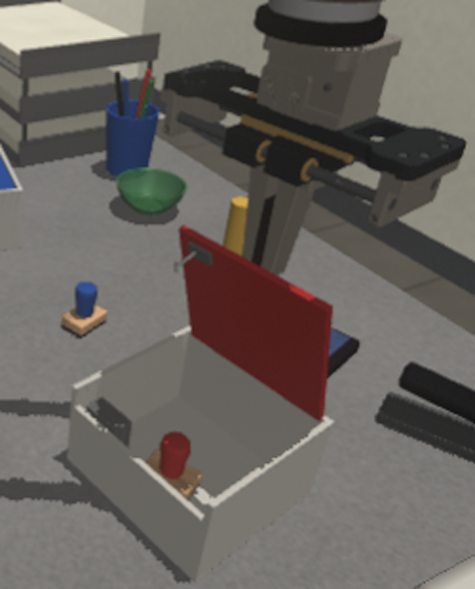

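The lid is being pushed over (force about 3 N). Continuing along the arc.

Call:
drive_tool(
  series=[
    [[-0.07, -0.013, -0.035], 0],
    [[-0.065, -0.012, -0.04], 0],
    [[-0.055, -0.01, -0.045], 0],
    [[-0.05, -0.01, -0.048], 0],
    [[-0.044, -0.008, -0.052], 0],
    [[0, 0, 0], 0],
  ],
)

```text
time: 15.35
position: [0.5682, -0.2243, 0.1463]
tool_rot: [-0.092, 0.996, 0.0, -0.001]
force: [0.3, 0.2, 1.4]
width: 0.0005
```

Run:
```python
from loc import *
local()
p=grab_frame("side");save(p,"s10.png",(300,60,250,310),1.9)
```

```text
local mm [-17.8   0.6 146.3] F [0.3 0.2 1.4] t 15.35 [ 0.5682 -0.2243  0.1463]
```

View pics/s10.png

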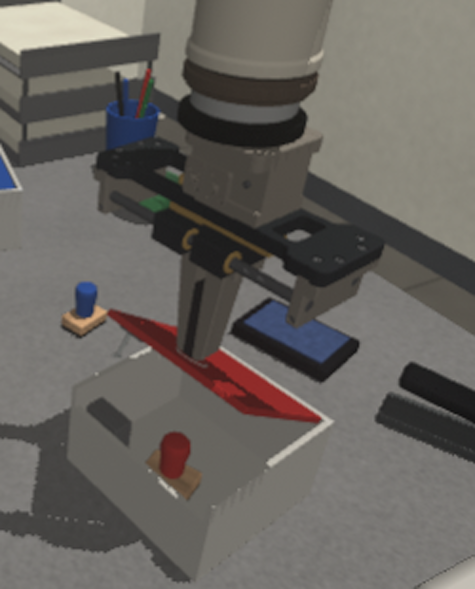

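Call:
drive_tool(
  series=[
    [[-0.038, -0.007, -0.05], 0],
    [[-0.031, -0.006, -0.06], 0],
    [[-0.023, -0.004, -0.065], 0],
    [[-0.015, -0.003, -0.065], 0],
    [[0, 0, -0.03], 0],
    [[0, 0, 0], 0],
    [[0, 0, 0], 0],
  ],
)

```text
time: 16.1
position: [0.5467, -0.2279, 0.0924]
tool_rot: [-0.092, 0.996, 0.001, -0.001]
force: [-0.7, 0.2, 1.7]
width: 0.0002
```

Run:
```python
from loc import *
local()
```

```text
local mm [-39.6   1.1  92.4] F [-0.7  0.2  1.7] t 16.1 [ 0.5467 -0.2279  0.0924]
```

Now the single press to the stop (about 0.075).

Call:
drive_tool(
  series=[
    [[0, 0, -0.03], 0],
    [[0, 0, -0.03], 0],
    [[0, 0, -0.025], 0],
    [[0, 0, 0], 0],
    [[0, 0, 0], 0],
  ],
)

```text
time: 16.6
position: [0.5476, -0.2285, 0.0759]
tool_rot: [-0.092, 0.996, -0.0, 0.0]
force: [-1.8, -2.0, 2.4]
width: 0.0003
```

Call:
drive_tool(
  series=[
    [[0, 0, -0.01], 0],
    [[0, 0, -0.005], 0],
    [[0, 0, 0], 0],
    [[0, 0, 0], 0],
  ],
)

```text
time: 17.0
position: [0.5477, -0.2286, 0.0751]
tool_rot: [-0.092, 0.996, -0.0, 0.0]
force: [-6.9, 1.9, 15.3]
width: 0.0005
```

At the stop (15 N). Letting go and moving away.

Call:
drive_tool(
  series=[
    [[0, 0, 0.1], 0],
    [[0, 0, 0.2], 0],
    [[-0.05, 0.1, 0.2], 0],
    [[-0.1, 0.15, 0.1], 0],
    [[-0.1, 0.2, 0], 0],
    [[-0.1, 0.2, 0], 0],
    [[-0.1, 0.2, 0], 0],
    [[0, 0.2, 0], 0],
  ],
)

```text
time: 17.8
position: [0.4554, -0.0164, 0.1922]
tool_rot: [-0.092, 0.996, 0.0, -0.0]
force: [0.6, -0.2, -1.1]
width: 0.0002
```

Call:
drive_tool(
  series=[
    [[0, 0.1, 0], 0],
    [[0, 0, 0], 0],
    [[0, 0, 0], 0],
    [[0, 0, 0], 0],
    [[0, 0, 0], 0],
    [[0, 0, 0], 0],
    [[0, 0, 0], 0],
    [[0, 0, 0], 0],
  ],
)

```text
time: 18.6
position: [0.4575, 0.0014, 0.193]
tool_rot: [-0.092, 0.996, 0.0, -0.0]
force: [-0.4, -0.3, -0.5]
width: 0.0003
```

Call:
drive_tool(
  series=[
    [[0, 0, 0], 0],
    [[0, 0, 0], 0],
    [[0, 0, 0], 0],
    [[0, 0, 0], 0],
    [[0, 0, 0], 0],
    [[0, 0, 0], 0],
    [[0, 0, 0], 0],
    [[0, 0, 0], 0],
  ],
)

```text
time: 19.4
position: [0.4574, 0.0017, 0.193]
tool_rot: [-0.092, 0.996, 0.0, -0.0]
force: [-0.1, -0.2, 0.3]
width: 0.0005
```

Run:
```python
from loc import *
local()
p=grab_frame("side");save(p,"s11.png")
p=grab_frame("top");save(p,"t11.png")
```

```text
local mm [-84.5 243.4 193. ] F [-0.1 -0.2  0.3] t 19.4 [0.4574 0.0017 0.193 ]
```

View pics/s11.png

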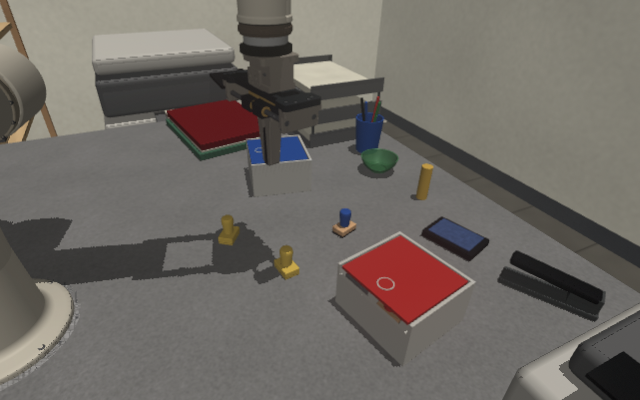

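View pics/t11.png

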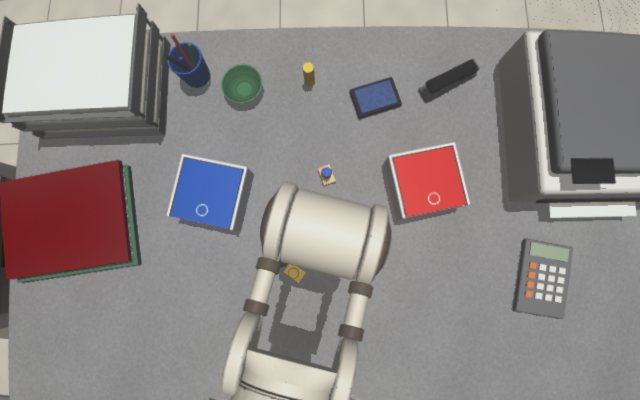

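2.4 s after release the red lid is still flush (ring at (386,284) in the side view, as at the start). The blue lid is shut and the other stamps are where they were.

```bash
python3 -c "
from rig import *
print(hand_in())"
```

```text
the job is handed in; nothing more can be done
None
```

The red-handled stamp is in the white box, and the red lid has been pressed shut and is staying shut by itself. I pressed the lid once to spring it open and lowered the stamp in upright. I then pushed the lid over from behind and pressed it to the stop once (15 N).

About 2.4 s after letting go, with the arm well clear:
- **Red lid:** it lies flush in both the side and top pictures, as at the start.
- **Blue lid:** it is shut and was not touched.
- **Other stamps:** the blue stamp and one yellow stamp look unmoved in both pictures. The other yellow one was hidden from above by the arm but looked in place from the side.
- **Time:** I handed in at about 19.5 s of the 72 s allowed.

No check failed or disagreed. Once the lid was shut I could no longer see the whole stamp. The last clear views had it upright inside the box.

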